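# Ready the strain viewer

### The arm

A 6-joint arm with a two-finger parallel gripper is mounted at the origin on the work surface. World frame = base frame: x ahead of the robot, y to its left, z up, the work surface at z = 0. Lengths are in m, angles in rad, forces in N, time in s.
With the tool pointing down it reaches from about 0.375 to 0.925 m from the base axis. Payload 5.7 kg.
Tool frame: the origin (TCP) lies at the very end of the fingers, on their centre line; the grasp point (between the pads) lies 19 mm behind it (manip.hold_point_z is the distance from the TCP to the grasp point, in m); z points along the fingers, y is the direction in which the jaws open and shut (so a half turn about z gives the same grasp; the last joint's range is limited). The gripper opens to 85 mm and grips with 20 to 120 N. Pads are 22 mm wide; open, the fingers measure 114 mm over their backs; the gripper's body (76 mm by 85 mm) begins 54 mm behind the grasp point. The pads swing forward as they close: fully open they stand 13 mm farther back than shut.
Start: joints at [1.169, 0.359, 1.51, -0, 1.272, -0.115], TCP at [0.17, 0.575, 0.231] pointing down, gripper open.
Joint ranges: [-2.97, 2.97], [-1.01, 2.36], [0.21, 2.38], [-0.96, 4.11], [0.2, 2.71], [-2.98, 2.98]. Speed limits (rad/s): [2.39, 2.39, 3.14, 3.14, 3.14, 3.14].

### API

Orientations are given as a rotation vector (axis times angle).
In Python, from workcell import manip gives the robot as it stands. The module is installed in compiled form; this text tells all that it offers.
- The arm moves only by the tool jog_arm, never from a script. Its argument "plan" is a list of rows, each a list of 3 entries, a list of its own where there are three numbers: the shift along the tool's x, y, z in mm, then the turn about the tool's z in units of 5 degrees (1.0 is 5 degrees), then the opening, from 0 (shut) to 1 (fully open). A call has 1 to 12 rows; each row shifts and turns the commanded pose from where the row before left it, along the tool's axes as they then stand; what a row does not reach is not made up. A row lasts 1/12 s, in which the tool goes at most 41.7 mm and 7.16 degrees, less where a joint would pass 70% of its speed; a pose out of reach is approached as far as the arm can. A call is refused whole if a number of a shift passes 41.7 or a number of a turn 1, either way. A call with a gripper value outside its range is refused whole. The fingers move at their own pace and stop on an object; the grip force is fixed at half the most. Time passes only in rows, so rows that do not move let the fingers close. It gives the time, the measured TCP pose, the force and the opening at its end, in the units of the state.
- manip.read_state(): the state, without advancing time (a new reading comes with each control period).
- manip.read_camera(name): name is "scene" or "top" or "wrist"; returns a dict with "img" (384x512x3 uint8, red, green, blue), "range_z" (384x512 float32, m along the optical axis (not along the pixel's ray), 0 where there is no reading), "fx", "fy", "cx", "cy" (pixels), "rvec" (rotation vector, rad) and "tvec" (3), from world to camera coordinates, as OpenCV has them; the wrist camera has in their place "mount" (4x4, takes a point from camera to tool coordinates, whose origin is the TCP and whose axes are the flange's). Camera axes: x right, y down, z forward; pixel columns grow to the right and rows downward; lengths in m; the calibration is good to about 2 mm. A picture is of the moment at which its call begins: read the wrist's pose just before it.
- manip.close_job(): hands the job in, once; it reports no verdict.
The state is a dict: "time": time; "qpos": joint angles; "joint_velocities": joint speeds; "joint_torque": joint torques, N m; "position": TCP position; "tcp_rot": TCP orientation; "ft_force": force on the tool from outside, world axes, zero at the start; "torque": the same for the moment, N m; "gripper_width": finger opening in m.
Only numpy, scipy, OpenCV 4.12 (cv2) and the standard library are available. Lean on these libraries where they do the work, as an engineer would, in place of code of your own. Each camera call takes 0.05 s, during which the arm holds its last target. There are 200 camera calls.

### The job

Get the strain viewer ready for inspecting vials: press the rocker switch on its lamp supply box fully over to on, and turn the analyser ring until its white index mark lines up with the longest line of the scale, the zero line. Work with the fingertips only: press the rocker's raised end and push the ring's lever from its side, never pinching it, and leave the vials and everything else on the bench where they stand.

Things in the scene. Friction and masses are not known exactly. Their poses are not given: they have to be found in the camera images.
- viewer: Strain viewer, fixed to the bench: white base 270 x 200 mm (125 mm to the front of the origin, 145 mm behind), 72 mm tall; a rear column carries a round white head plate of radius 82 mm, top 205 mm above the bench (column no higher). Origin: on the analyser ring's vertical axis, at bench height. Its -x points to its front (zero-line side), y to its left, z up. Place and yaw vary.
- analyser (a joint): Angle (rad) of the analyser ring, a dark knurled ring of radius 60 mm lying flat on the head plate: 0 when its white index mark is at the zero line, growing anticlockwise from above. Starts at 0.45 to 1.2; stops at -0.6 and 1.35. Stays where left; about 0.22 N m (2 N at the paddle) turns it. The lever points along the viewer's +y, turned by this angle.
- index_mark (a point): Outer end of the white index mark on the ring's face, 60.5 mm from the ring's axis, 221 mm above the bench.
- zero_line (a point): Inner end of the zero line, the longest and widest black line of the scale on the head plate, 62.5 mm from the ring's axis, towards the viewer's front. Scale lines are 10 degrees apart.
- paddle_center (a point): Centre of the aluminium paddle at the end of the ring's lever, 108 mm from the ring's axis, 213 mm above the bench: an upright plate 40 mm long radially (88 to 128 mm from the axis, all outside the head plate), 12 mm thick, 30 mm tall (198 to 228 mm above the bench). A 10 mm wide stem joins it to the ring. Below it is free air down to the base's top.
- supply: The lamp supply, fixed to the bench: a grey box 130 x 90 mm, its lid 63 mm above the bench, with a rocker switch on the lid and a round steel fuse cap (18 mm wide, top at 75 mm) 60 mm behind the rocker's axis. Origin at the centre of its underside; its +x axis runs from the rocker to the fuse cap; z up.
- rocker (a joint): Angle (rad) of the rocker: 0 off (its end towards the fuse cap stands up), 0.36 fully on (that end pressed down flat). It stays where it is left; about 2.5 N on the raised end moves it.
- rocker_axis (a point): Middle of the rocker, on its tilting axis, which is the supply's y axis, 68 mm above the bench. The black rocker is 42 mm long along the supply's x and 28 mm wide; each half is a flat of 21 mm.
- rocker_raised_end (a point): Point on the upper face of the raised half, 15 mm from the axis towards the fuse cap, where to press; about 73 mm above the bench when off and 68 mm when on. It moves with the rocker.
- vial_window: Bystander: capped glass vial 26 mm wide, 52 mm tall, standing on the viewer's window under the head. Origin at its foot.
- vial_deck: Bystander: capped vial 22 mm wide, 42 mm tall, on the right front of the viewer's base. Origin at its foot.
- beaker: Bystander: clear beaker 68 mm wide, 88 mm tall. Origin at its foot.
- tube_rack: Bystander: blue rack 190 x 70 mm with glass tubes, 106 mm tall. Origin under its centre.
- cryo_box: Bystander: white box 130 x 130 mm with blue-capped tubes, 75 mm tall. Origin under its centre.
- petri_dish: Bystander: Petri dish 92 mm wide, 16 mm tall. Origin under its centre.
- forceps: Bystander: steel forceps 125 mm long, 6 mm tall, lying on the bench. Origin near its middle.

How it is judged:
By the outcome, as a careful person would: the job done as asked, in the order asked, and still so for the second after the job is handed in, with the robot touching nothing.
It also fails if it takes over 48 s, if anything falls off the work surface, if the arm or the gripper's body presses on something with over 40 N, if the wrist force passes 120 N, or if a joint passes its speed limit or range.

## Working session

There is one attempt and no reset: what is moved stays moved. The work goes in short steps, Python scripts to look and compute and a tool call to move; the robot and the scene stay as the last step left them, time stands still between calls to the robot, and variables do not carry over. Pictures are saved under pics/ and viewed, about 8 in all and at most 12, crops included, and the job is handed in when it is done.

Besides the shell and the picture viewer there is one more tool, called after "Call:" as a command line: name --argument value ..., lists and objects as JSON in quotes. jog_arm: Moves the arm, as the interface text tells. Its arguments: {"type":"object","properties":{"plan":{"type":"array","items":{"type":"array"}}},"required":["plan"]}

```bash
mkdir -p pics; cat > h.py <<'E'
import numpy as np, cv2
from workcell import manip
from scipy.spatial.transform import Rotation as R
def cam(n):
    s=manip.read_state(); c=manip.read_camera(n)
    if 'mount' in c:
        T=np.eye(4);T[:3,:3]=R.from_rotvec(s['tcp_rot']).as_matrix();T[:3,3]=s['position']
        M=T@c['mount']
    else:
        r=R.from_rotvec(np.ravel(c['rvec'])).as_matrix();M=np.eye(4);M[:3,:3]=r.T;M[:3,3]=-r.T@np.ravel(c['tvec'])
    c['M']=M;return c
def ray(c,u,v,z):
    d=c['M'][:3,:3]@np.array([(u-c['cx'])/c['fx'],(v-c['cy'])/c['fy'],1]);o=c['M'][:3,3]
    return o+d*(z-o[2])/d[2]
def cloud(c):
    v,u=np.mgrid[:384,:512];z=c['range_z']
    P=np.stack([(u-c['cx'])/c['fx']*z,(v-c['cy'])/c['fy']*z,z],-1)
    return P@c['M'][:3,:3].T+c['M'][:3,3]
def proj(c,p):
    q=c['M'][:3,:3].T@(np.array(p)-c['M'][:3,3]);return q[0]/q[2]*c['fx']+c['cx'],q[1]/q[2]*c['fy']+c['cy']
def save(n,im,s=1.5):
    cv2.imwrite('pics/'+n,cv2.resize(im[...,::-1],None,fx=s,fy=s,interpolation=cv2.INTER_CUBIC))
E
python3 - <<'E'
from h import *
s=manip.read_state();print({k:np.round(v,3) for k,v in s.items()})
for n in('top','scene'):
    c=cam(n);save(n+'.png',c['img']);print(n,c['M'].round(3),c['fx'],c['cx'],c['cy']);np.save(n+'.npy',c,allow_pickle=True)
E
```

```text
{'time': np.float64(0.0), 'qpos': array([ 1.169,  0.36 ,  1.511, -0.   ,  1.273, -0.115]), 'joint_velocities': array([-0.   ,  0.   ,  0.002, -0.   , -0.001, -0.   ]), 'joint_torque': array([ 3.0000e-03, -5.2763e+01, -2.7862e+01,  0.0000e+00,  1.3000e-02,
        0.0000e+00]), 'position': array([0.169, 0.575, 0.23 ]), 'tcp_rot': array([-4.490e-01, -3.109e+00,  3.000e-03]), 'ft_force': array([ 0.09 , -0.077, -0.377]), 'torque': array([-0.007,  0.011,  0.014]), 'gripper_width': np.float64(0.086)}
top [[-0.003 -0.995  0.099  0.38 ]
 [-1.     0.006  0.023  0.016]
 [-0.023 -0.099 -0.995  1.224]
 [ 0.     0.     0.     1.   ]] 419.01138764495556 257.70185364541567 189.29323615952208
scene [[-0.806  0.361 -0.47   0.961]
 [ 0.592  0.495 -0.635  0.667]
 [ 0.003 -0.79  -0.613  0.755]
 [ 0.     0.     0.     1.   ]] 396.37995030209754 256.3531679178517 188.45775091716973
```

View pics/top.png

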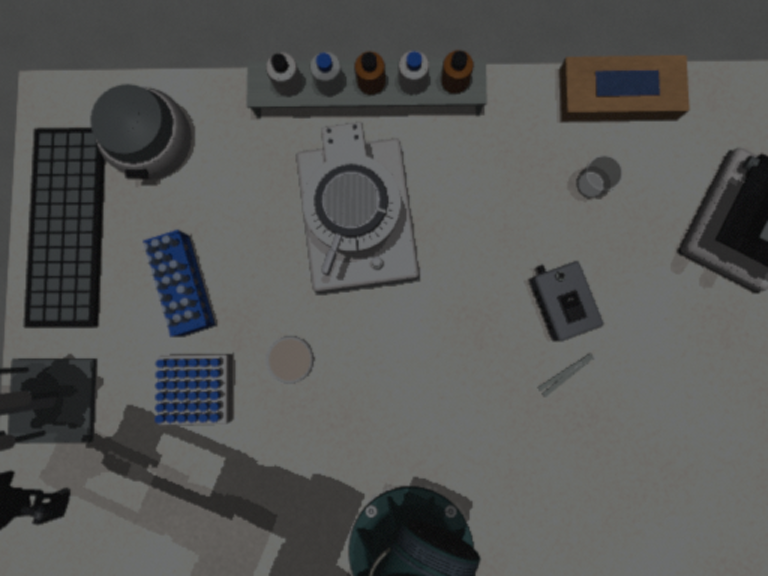

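View pics/scene.png

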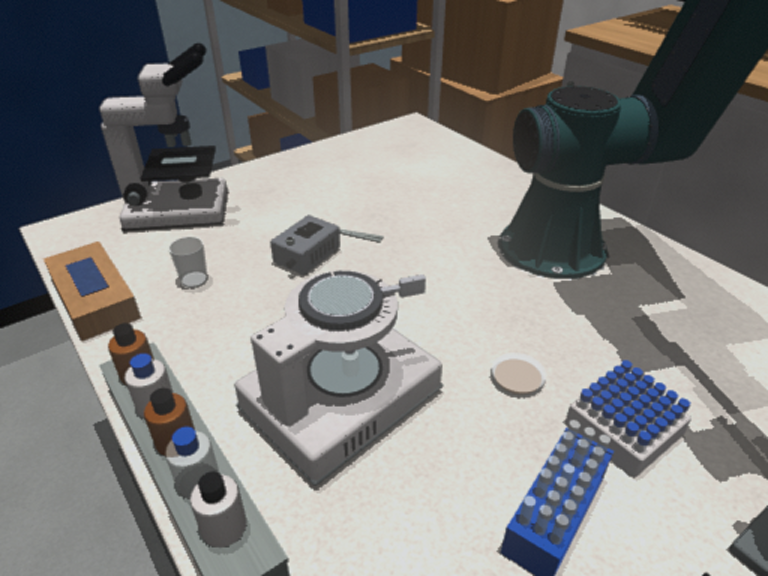

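The top view shows the viewer ring at about (352,203), with its lever pointing front-left to (330,255). The supply's rocker is at (572,305) and its fuse cap at (560,275). Next I'll localise them with depth and enlarged crops.

```bash
python3 - <<'E'
from h import *
c=np.load('top.npy',allow_pickle=True).item();P=cloud(c)
im=c['img'].copy()
a=im[85:200,190:290];b=im[165:235,345:415]
g=lambda x,s:cv2.resize(np.clip(x*1.8,0,255).astype(np.uint8),s,interpolation=cv2.INTER_CUBIC)
save('crop.png',np.hstack([g(a,(400,460)),g(b,(400,400)) if 0 else cv2.copyMakeBorder(g(b,(400,400)),0,60,0,0,0)]),1)
for n,(v0,v1,u0,u1),zs in(('head',(85,200,190,290),[(.195,.212),(.212,.228),(.06,.08)]),('supply',(165,235,345,415),[(.055,.068),(.068,.085)])):
    Q=P[v0:v1,u0:u1].reshape(-1,3)
    for z0,z1 in zs:
        q=Q[(Q[:,2]>z0)&(Q[:,2]<z1)];print(n,z0,len(q),q.mean(0).round(4),np.median(q[:,2]).round(4))
        r=cv2.minAreaRect((q[:,:2]*1000).astype(np.float32));e=cv2.minEnclosingCircle((q[:,:2]*1000).astype(np.float32));print(np.round(r[0],1),np.round(r[1],1),r[2],e)
print(P[190:215:2,370:396:3,2].round(3))
E
```

```text
head 0.195 1979 [0.6418 0.1007 0.2042] 0.2042
[635.  105.1] [236.9 162.6] 20.934669494628906 ((622.0897827148438, 115.48455810546875), 127.5065689086914)
head 0.212 1991 [0.6114 0.0996 0.2203] 0.2202
[597.8 118.1] [120.  174.4] 44.137393951416016 ((586.9960327148438, 112.49717712402344), 93.90857696533203)
head 0.06 2925 [0.5953 0.0855 0.0706] 0.0708
[627.5  99.9] [270.2 200.1] 7.569192409515381 ((625.9991455078125, 100.2014389038086), 163.1631317138672)
supply 0.055 1370 [ 0.4614 -0.2907  0.0619] 0.0618
[ 462.5 -291.3] [130.   90.3] 19.310728073120117 ((462.70782470703125, -290.51776123046875), 75.28038787841797)
supply 0.068 128 [ 0.4691 -0.2896  0.0712] 0.0708
[ 469.9 -291.3] [94.9 63.3] 37.222354888916016 ((469.3431701660156, -288.98419189453125), 48.78757095336914)
[[ 0.065  0.059  0.062  0.059  0.063  0.06   0.063  0.059 -0.003]
 [ 0.061  0.063  0.06   0.063  0.064  0.064  0.064  0.064  0.005]
 [ 0.064  0.059  0.062  0.064  0.063  0.058  0.064  0.06  -0.003]
 [ 0.059  0.065  0.065  0.062  0.073  0.063  0.062  0.06   0.062]
 [ 0.062  0.066  0.071  0.071  0.072  0.063  0.06   0.063  0.063]
 [ 0.057  0.063  0.072  0.071  0.076  0.07   0.059  0.063  0.066]
 [ 0.061  0.066  0.072  0.066  0.072  0.068  0.057  0.062  0.062]
 [ 0.062  1.224  0.067  0.066  0.065  0.067  0.064  0.059  0.062]
 [ 0.065  0.059  0.066  0.068  0.067  0.068  0.064  0.067  0.06 ]
 [ 0.06   0.057  0.063  0.068  0.063  0.065  0.065  0.059  0.065]
 [ 0.06   0.062  0.061  0.066  0.066  0.067  0.067  0.061  0.061]
 [ 0.061  0.061  0.063  0.069  0.067  0.063  0.065  0.065  0.061]
 [ 0.062  0.065  0.058  0.06   0.064  0.062  0.063  0.064  0.055]]
```

View pics/crop.png

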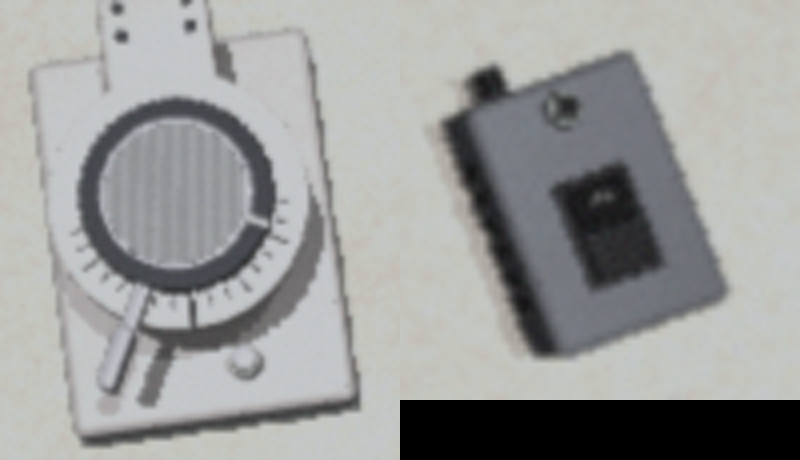

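```bash
cat >> h.py <<'E'
def delta(x,y,z,yaw):
    "shift (mm, tool axes now) and turn (5deg units) to put TCP there with tool x axis at world yaw (deg)"
    s=manip.read_state();M=R.from_rotvec(s['tcp_rot']).as_matrix()
    cur=np.degrees(np.arctan2(M[1,0],M[0,0]))
    d=M.T@(np.array([x,y,z])-s['position'])*1000
    t=(-(yaw-cur)+180)%360-180
    print('pos',np.round(s['position'],4),'yaw',cur.round(1),'shift',d.round(1),'turn',(t/5).round(2),'F',np.round(s['ft_force'],1),'t',s['time'],'q6',s['qpos'][5].round(2),'grip',s['gripper_width'].round(3))
E
python3 - <<'E'
from h import *
c=np.load('top.npy',allow_pickle=True).item()
r=ray(c,381.8,204.9,.068);f=ray(c,373.4,183.9,.075);d=f-r
print('rocker',r,'fuse',f,np.hypot(*d[:2]),np.degrees(np.arctan2(d[1],d[0])))
px=lambda x,y:(x/4+190-.4,y/4+85-.4)
o=np.array([.6176,.0986])
for n,p,z in(('ringc',(177,192),.221),('mark',(268,224),.221),('zero',(190,292),.205),('zero2',(194,328),.205),('tip',(112,385),.228)):
    w=ray(c,*px(*p),z)[:2]-o;print(n,w,np.hypot(*w),np.degrees(np.arctan2(w[1],w[0])))
print(R.from_rotvec(manip.read_state()['tcp_rot']).as_matrix().round(3))
delta(.42,.30,.30,20)
E
```

```text
rocker [ 0.44939202 -0.29787406  0.068     ] fuse [ 0.50671485 -0.27495732  0.075     ] 0.06173397674887763 21.79073275316468
ringc [ 0.00097299 -0.0017612 ] 0.002012093358848614 -61.08116062661253
mark [-0.01934831 -0.05726265] 0.060443097514334944 -108.66944840789263
zero [-0.05806354 -0.00864352] 0.05870336837613582 -171.532946948335
zero2 [-0.08049748 -0.01114127] 0.08126482284594531 -172.1200287735624
tip [-0.11825146  0.03644807] 0.12374113865296234 162.86938603672724
[[-0.959  0.283 -0.001]
 [ 0.283  0.959 -0.002]
 [ 0.    -0.002 -1.   ]]Traceback (most recent call last):
  File "<stdin>", line 10, in <module>
  File "h.py", line 29, in delta
    print('pos',np.round(s['position'],4),'yaw',cur.round(1),'shift',d.round(1),'turn',(t/5).round(2),'F',np.round(s['ft_force'],1),'t',s['time'],'q6',s['qpos'][5].round(2),'grip',s['gripper_width'].round(3))
                                                                                                                                                                                    ^^^^^^^^^^^^^^^^^^^^^^^^
AttributeError: 'float' object has no attribute 'round'
```

```bash
sed -i 's/\(qpos.\]\[5\]\).round(2)/\1/; s/\(gripper_width.\]\).round(3)/\1/' h.py
```

Call:
jog_arm --plan '[[[0,0,-9],-0.93,0],[[0,0,-9],-0.93,0],[[0,0,-9],-0.93,0],[[0,0,-9],-0.93,0],[[0,0,-9],-0.93,0],[[0,0,-9],-0.93,0],[[0,0,-9],-0.93,0],[[0,0,-9],-0.93,0]]'

```text
time: 0.77
position: [0.1696, 0.5751, 0.3032]
tcp_rot: [0.572, -3.088, 0.002]
ft_force: [0.4, -0.7, 0.6]
gripper_width: 0.0002
```

```bash
python3 -c "
from h import *
delta(.42,.30,.30,200)"
```

```text
pos [0.1696 0.5751 0.3032] yaw -159.0 shift [-135.2 -346.6    3.4] turn 0.2 F [ 0.4 -0.7  0.6] t 0.7667 q6 -0.7683763246671554 grip 0.00022829283448520877
```

Call:
jog_arm --plan '[[[-13.5,-34.7,0],0,0],[[-13.5,-34.7,0],0,0],[[-13.5,-34.7,0],0,0],[[-13.5,-34.7,0],0,0],[[-13.5,-34.7,0],0,0],[[-13.5,-34.7,0],0,0],[[-13.5,-34.7,0],0,0],[[-13.5,-34.7,0],0,0],[[-13.5,-34.7,0],0,0],[[-13.5,-34.7,0],0,0]]'

```text
time: 1.6
position: [0.4196, 0.2972, 0.3031]
tcp_rot: [0.566, -3.09, 0.0]
ft_force: [1.3, -0.3, -0.2]
gripper_width: -0.0
```

Call:
jog_arm --plan '[[[11.4,-37.9,0],0,0],[[11.4,-37.9,0],0,0],[[11.4,-37.9,0],0,0],[[11.4,-37.9,0],0,0],[[11.4,-37.9,0],0,0],[[11.4,-37.9,0],0,0],[[11.4,-37.9,0],0,0],[[11.4,-37.9,0],0,0],[[11.4,-37.9,0],0,0],[[11.4,-37.9,0],0,0],[[11.4,-37.9,0],0,0],[[11.4,-37.9,0],0,0]]'

```text
time: 2.6
position: [0.4517, -0.1768, 0.3031]
tcp_rot: [0.566, -3.09, -0.0]
ft_force: [1.1, 0.7, -0.1]
gripper_width: -0.0
```

```bash
python3 -c "
from h import *
delta(.4644,-.2924,.2,200)"
```

```text
pos [ 0.4517 -0.1768  0.3031] yaw -159.3 shift [  29.1 -112.7  103.1] turn 0.15 F [ 1.1  0.7 -0.1] t 2.6 q6 -2.4484488357531897 grip -1.7604316390202906e-05
```

Call:
jog_arm --plan '[[[7.3,-28.2,0],0.15,0],[[7.3,-28.2,10],0,0],[[7.3,-28.2,20],0,0],[[7.3,-28.2,20],0,0],[[0,0,25],0,0],[[0,0,25],0,0],[[0,0,0],0,0],[[0,0,0],0,0]]'

```text
time: 3.27
position: [0.4627, -0.2899, 0.2021]
tcp_rot: [0.545, -3.091, -0.005]
ft_force: [0.6, -0.3, 1.0]
gripper_width: -0.0001
```

```bash
python3 - <<'E'
from h import *
c=cam('wrist');np.save('w1.npy',c,allow_pickle=True);im=np.clip(c['img']*1.5,0,255).astype(np.uint8)
for p in((.4494,-.2979,.068),(.5067,-.275,.075),(.4644,-.2924,.073)):
    u,v=proj(c,p);print(u,v);cv2.circle(im,(int(u),int(v)),2,(255,0,0),-1)
save('w1.png',im);delta(.4644,-.2924,.08,200)
E
```

```text
252.32826430422332 168.46682641439816
254.31973466109207 227.18525137647055
252.39045704191977 184.9591770897556
pos [ 0.4638 -0.2906  0.2037] yaw -160.0 shift [  0.   -1.9 123.7] turn 0.01 F [-0.5 -0.1 -0.4] t 3.3167 q6 -2.6061951105216736 grip -2.821212597891944e-05
```

View pics/w1.png

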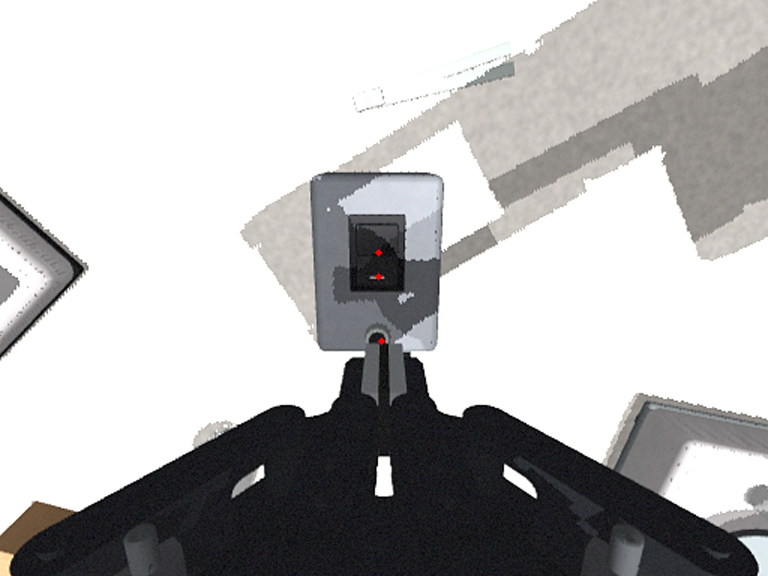

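The red projections land on the rocker's middle (378,253), its press mark (378,277) and the fuse cap (381,341), so the estimates agree. Next I'll descend.

Call:
jog_arm --plan '[[[0,-1.9,20],0,0],[[0,0,30],0,0],[[0,0,30],0,0],[[0,0,25],0,0],[[0,0,12],0,0],[[0,0,0],0,0],[[0,0,0],0,0],[[0,0,0],0,0]]'

```text
time: 3.98
position: [0.4661, -0.2936, 0.0884]
tcp_rot: [-0.546, 3.091, -0.005]
ft_force: [0.2, -1.0, 0.0]
gripper_width: 0.0001
```

```bash
python3 -c "
from h import *
delta(.4644,-.2924,.068,200)"
```

```text
pos [ 0.4661 -0.2936  0.0884] yaw -160.0 shift [ 1.3  1.8 20.4] turn 0.01 F [ 0.2 -1.   0. ] t 3.9833 q6 -2.6079548696200145 grip 0.00011401781733465684
```

Call:
jog_arm --plan '[[[1,1.5,5],0,0],[[0,0,4],0,0],[[0,0,3],0,0],[[0,0,2],0,0],[[0,0,2],0,0],[[0,0,2],0,0],[[0,0,0],0,0],[[0,0,0],0,0]]'

```text
time: 4.65
position: [0.4628, -0.2916, 0.0681]
tcp_rot: [0.546, -3.093, -0.0]
ft_force: [0.5, -0.6, 0.8]
gripper_width: -0.0001
```

Call:
jog_arm --plan '[[[0,0,1],0,0],[[0,0,1],0,0],[[0,0,0],0,0]]'

```text
time: 4.9
position: [0.4629, -0.2917, 0.0679]
tcp_rot: [0.546, -3.093, 0.001]
ft_force: [-2.1, 2.8, 19.0]
gripper_width: 0.0003
```

It has bottomed out: 19 N at z = 0.068. Next I'll retract and check from the wrist camera.

Call:
jog_arm --plan '[[[0,0,-10],0,0],[[0,0,-30],0,0],[[0,0,-35],0,0],[[0,0,-35],0,0],[[0,0,-35],0,0],[[0,0,-35],0,0],[[0,0,-35],0,0],[[0,0,-15],0,0],[[0,0,0],0,0],[[0,0,0],0,0]]'

```text
time: 5.73
position: [0.4631, -0.2917, 0.297]
tcp_rot: [-0.546, 3.093, -0.002]
ft_force: [-1.2, -0.6, -0.7]
gripper_width: -0.0003
```

```bash
python3 - <<'E'
from h import *
c=cam('wrist');np.save('w2.npy',c,allow_pickle=True)
u,v=map(int,proj(c,(.4494,-.2979,.068)));print(u,v)
w=np.load('w1.npy',allow_pickle=True).item();u1,v1=map(int,proj(w,(.4494,-.2979,.068)))
def loc(c):
    P=cloud(c).reshape(-1,3)-np.array([.4494,-.2979,0]);a=np.radians(20)
    X=P[:,0]*np.cos(a)+P[:,1]*np.sin(a);Y=-P[:,0]*np.sin(a)+P[:,1]*np.cos(a)
    for x in(-18,-12,-6,6,12,18):
        m=(abs(X*1000-x)<2)&(abs(Y)<.009);print(x,m.sum(),np.median(P[m,2]).round(4) if m.any() else 0)
loc(w);loc(c)
g=lambda im,u,v:cv2.resize(im[v-40:v+50,u-50:u+50],(400,360))
save('rk.png',np.clip(np.hstack([g(w['img'],u1,v1),g(c['img'],u,v)])*1.6,0,255).astype(np.uint8),1)
# ring targets, printed in shift form
o=np.array([.6176,.0986])
for phi,off in((161,30),(161,20)):
    p=np.radians(phi);n=np.array([np.cos(p),np.sin(p)]);t=np.array([np.sin(p),-np.cos(p)])
    q=o+.112*n-off/1000*t;print(q);delta(*q,.30,(phi+90)-360)
E
```

```text
255 153
-18 73 0.0681
-12 72 0.0684
-6 592 0.2976
6 1458 0.2768
12 236 0.2398
18 233 0.2396
-18 39 0.0745
-12 39 0.0731
-6 642 0.3925
6 774 0.3507
12 193 0.335
18 192 0.3417
[0.50193487 0.10669808]
pos [ 0.4624 -0.2912  0.2956] yaw -160.0 shift [-173.3  360.3   -4.2] turn -10.2 F [-0.4  0.2 -1. ] t 5.7833 q6 -2.608175757826385 grip -0.0003057942124850179
[0.50519056 0.11615326]
pos [ 0.4624 -0.2912  0.2956] yaw -160.0 shift [-179.6  368.1   -4.2] turn -10.2 F [-0.4  0.2 -1. ] t 5.7833 q6 -2.608175757826385 grip -0.0003057942124850179
```

View pics/rk.png

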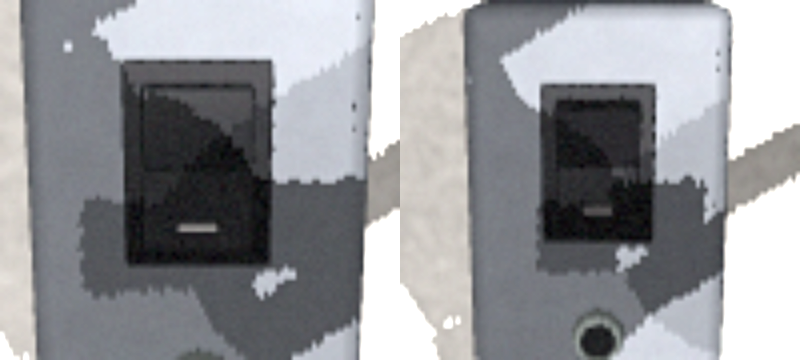

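The raised end is down: the opposite end now stands at about 74.5 mm, as expected for fully on. Next is the ring.

Call:
jog_arm --plan '[[[-17.3,36,0],0,0],[[-17.3,36,0],0,0],[[-17.3,36,0],0,0],[[-17.3,36,0],0,0],[[-17.3,36,0],0,0],[[-17.3,36,0],0,0],[[-17.3,36,0],0,0],[[-17.3,36,0],0,0],[[-17.3,36,0],0,0],[[-17.3,36,0],0,0]]'

```text
time: 6.62
position: [0.5007, 0.1077, 0.2941]
tcp_rot: [0.545, -3.09, -0.0]
ft_force: [0.9, -0.9, 0.2]
gripper_width: -0.0001
```

Call:
jog_arm --plan '[[[0,0,0],-0.93,0],[[0,0,0],-0.93,0],[[0,0,0],-0.93,0],[[0,0,0],-0.93,0],[[0,0,0],-0.93,0],[[0,0,0],-0.93,0],[[0,0,0],-0.93,0],[[0,0,0],-0.93,0],[[0,0,0],-0.93,0],[[0,0,0],-0.93,0],[[0,0,0],-0.93,0]]'

```text
time: 7.53
position: [0.5009, 0.1057, 0.2939]
tcp_rot: [1.831, -2.548, -0.004]
ft_force: [-1.0, -0.2, -0.7]
gripper_width: 0.0001
```

```bash
python3 - <<'E'
from h import *
c=cam('wrist');im=np.clip(c['img']*1.3,0,255).astype(np.uint8)
o=np.array([.6176,.0986]);p=np.radians(161);n=np.array([np.cos(p),np.sin(p)]);t=np.array([np.sin(p),-np.cos(p)])
for q,z in((o,.221),(o+.0605*np.array([np.cos(p+np.pi/2),np.sin(p+np.pi/2)]),.221),(o+.128*n,.228),(o+.108*n,.228)):
    u,v=proj(c,(*q,z));cv2.circle(im,(int(u),int(v)),2,(255,0,0),-1)
save('w3.png',im)
for off in(32,22):delta(*(o+.112*n-off/1000*t),.206,-109)
E
```

```text
pos [0.5009 0.1057 0.2939] yaw -108.3 shift [ 0.6 -1.  87.9] turn 0.13 F [-1.3  0.6 -0.1] t 7.5833 q6 -2.7482860145422037 grip 0.000180779634473777
pos [0.5009 0.1057 0.2939] yaw -108.3 shift [-9.4 -1.2 87.9] turn 0.13 F [-1.3  0.6 -0.1] t 7.5833 q6 -2.7482860145422037 grip 0.000180779634473777
```

View pics/w3.png

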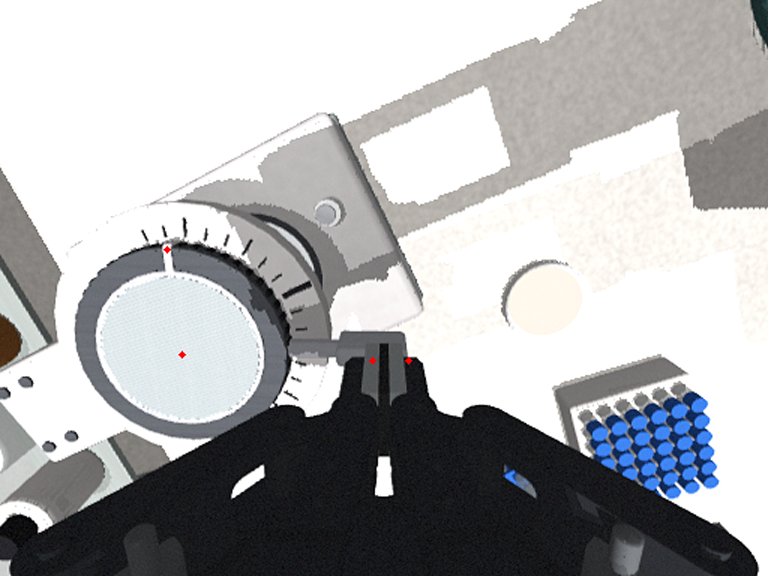

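The wrist view shows the index mark at (167,250), which matches the estimate. The paddle is partly hidden at (372,345), so I'll check it from the depth before descending.

```bash
cat > ring.py <<'E'
from h import *
o=np.array([.6176,.0986])
def lever(c,lo=.222,hi=.234):
    P=cloud(c).reshape(-1,3);d=P[:,:2]-o;r=np.hypot(*d.T);a=np.degrees(np.arctan2(d[:,1],d[:,0]))%360
    m=(P[:,2]>lo)&(P[:,2]<hi)&(r>.09)&(r<.126)&(c['range_z'].ravel()>0)
    return m.sum(),np.median(a[m]) if m.any() else 0,np.percentile(a[m],[5,95]) if m.any() else 0
E
python3 - <<'E'
from ring import *
print('top0',lever(np.load('top.npy',allow_pickle=True).item()),'scene0',lever(np.load('scene.npy',allow_pickle=True).item()))
c=cam('wrist');print('wrist',lever(c))
for p in(155,161):
  for r in(.09,.128):
    for z in(.198,.228):print(p,r,z,np.array(proj(c,(*(o+r*np.array([np.cos(np.radians(p)),np.sin(np.radians(p))])),z)))*1.5)
# circle fit to ring top face
P=cloud(c).reshape(-1,3);m=(abs(P[:,2]-.221)<.003)&(np.hypot(*(P[:,:2]-o).T)<.07)
print(cv2.minEnclosingCircle((P[m,:2]*1000).astype(np.float32)))
E
```

```text
top0 (np.int64(74), np.float64(160.82019798854913), array([157.93515434, 163.43592885])) scene0 (np.int64(71), np.float64(159.30461111519887), array([157.17870476, 163.14735539]))
wrist (np.int64(171), np.float64(163.98518533096652), array([160.38040805, 165.36791313]))
155 0.09 0.198 [344.18990016 352.25355198]
155 0.09 0.228 [339.6395545  375.96492632]
155 0.128 0.198 [404.22070826 358.45885156]
155 0.128 0.228 [407.04359865 382.78208166]
161 0.09 0.198 [344.73796405 338.46171264]
161 0.09 0.228 [340.20182659 360.73663657]
161 0.128 0.198 [405.90033982 338.95978597]
161 0.128 0.228 [408.97985058 361.2674992 ]
((612.6196899414062, 97.1288833618164), 65.4266128540039)
```

Call:
jog_arm --plan '[[[0.5,-1,15],0.1,0],[[0,0,25],0,0],[[0,0,25],0,0],[[0,0,15],0,0],[[0,0,8],0,0],[[0,0,0],0,0],[[0,0,0],0,0]]'

```text
time: 8.22
position: [0.5029, 0.1051, 0.2079]
tcp_rot: [1.815, -2.563, -0.001]
ft_force: [-0.1, -0.8, -0.0]
gripper_width: -0.0002
```

```bash
cat >> ring.py <<'E'
def plan(phi0,phi1,k,off,r=.112,z=.206):
    "rows (tool axes) pushing round from lever angle phi0 to phi1; rotation spread over rows"
    s=manip.read_state();M=R.from_rotvec(s['tcp_rot']).as_matrix();pos=s['position'].copy() if hasattr(s['position'],'copy') else np.array(s['position'])
    yaw=np.degrees(np.arctan2(M[1,0],M[0,0]));print('at',pos.round(4),'yaw',yaw.round(1))
    for f in np.linspace(phi0,phi1,k+1)[1:]:
        p=np.radians(f);q=np.array([*(o+r*np.array([np.cos(p),np.sin(p)])-off*np.array([np.sin(p),-np.cos(p)])),z])
        a=np.radians(yaw);X=np.array([np.cos(a),np.sin(a),0]);Y=np.array([np.sin(a),-np.cos(a),0]);d=(q-pos)*1000
        t=-(((f+90)-yaw+180)%360-180)/5
        print(np.round([X@d,Y@d,-d[2]],1),'turn',round(t,2));pos=q;yaw=f+90
E
python3 -c "
from ring import *
plan(161,151,1,.017);plan(161,103,20,.017)"
```

```text
at [0.5029 0.1051 0.2079] yaw -109.4
[-33.9   2.9   1.9] turn 1.92
at [0.5029 0.1051 0.2079] yaw -109.4
[-19.9   2.3   1.9] turn 0.5
[-5.7  0.7 -0. ] turn 0.58
[-5.7  0.7 -0. ] turn 0.58
[-5.7  0.7 -0. ] turn 0.58
[-5.7  0.7 -0. ] turn 0.58
[-5.7  0.7 -0. ] turn 0.58
[-5.7  0.7 -0. ] turn 0.58
[-5.7  0.7 -0. ] turn 0.58
[-5.7  0.7 -0. ] turn 0.58
[-5.7  0.7 -0. ] turn 0.58
[-5.7  0.7 -0. ] turn 0.58
[-5.7  0.7 -0. ] turn 0.58
[-5.7  0.7 -0. ] turn 0.58
[-5.7  0.7 -0. ] turn 0.58
[-5.7  0.7 -0. ] turn 0.58
[-5.7  0.7 -0. ] turn 0.58
[-5.7  0.7 -0. ] turn 0.58
[-5.7  0.7 -0. ] turn 0.58
[-5.7  0.7 -0. ] turn 0.58
[-5.7  0.7 -0. ] turn 0.58
```

Call:
jog_arm --plan '[[[-5,0.6,1],0.1,0],[[-5,0.6,0.5],0.1,0],[[-5,0.6,0],0.1,0],[[-5,0.6,0],0.2,0],[[-5.7,0.7,0],0.58,0],[[-5.7,0.7,0],0.58,0],[[-5.7,0.7,0],0.58,0],[[-5.7,0.7,0],0.58,0],[[-5.7,0.7,0],0.58,0],[[-5.7,0.7,0],0.58,0],[[0,0,0],0,0]]'

```text
time: 9.13
position: [0.5217, 0.1575, 0.2075]
tcp_rot: [-1.344, 2.838, -0.001]
ft_force: [-0.5, -0.1, -0.2]
gripper_width: 0.0001
```

```bash
python3 -c "
from ring import *
plan(141,103,13,.017)
print(lever(cam('top')),lever(cam('scene')))"
```

```text
at [0.5217 0.1575 0.2075] yaw -129.3
[-3.3  1.1  1.5] turn 0.52
[-5.7  0.7 -0. ] turn 0.58
[-5.7  0.7 -0. ] turn 0.58
[-5.7  0.7 -0. ] turn 0.58
[-5.7  0.7 -0. ] turn 0.58
[-5.7  0.7 -0. ] turn 0.58
[-5.7  0.7 -0. ] turn 0.58
[-5.7  0.7 -0. ] turn 0.58
[-5.7  0.7 -0. ] turn 0.58
[-5.7  0.7 -0. ] turn 0.58
[-5.7  0.7 -0. ] turn 0.58
[-5.7  0.7 -0. ] turn 0.58
[-5.7  0.7 -0. ] turn 0.58
(np.int64(0), 0, 0) (np.int64(137), np.float64(139.86358763046096), array([135.84459634, 145.54797762]))
```

Call:
jog_arm --plan '[[[-4,0.9,1],0.55,0],[[-5.7,0.7,0],0.58,0],[[-5.7,0.7,0],0.58,0],[[-5.7,0.7,0],0.58,0],[[-5.7,0.7,0],0.58,0],[[-5.7,0.7,0],0.58,0],[[-5.7,0.7,0],0.58,0],[[-5.7,0.7,0],0.58,0],[[-5.7,0.7,0],0.58,0],[[-5.7,0.7,0],0.58,0],[[0,0,0],0,0],[[0,0,0],0,0]]'

```text
time: 10.23
position: [0.5598, 0.1955, 0.2058]
tcp_rot: [-0.601, 3.083, 0.0]
ft_force: [0.2, 0.7, 0.8]
gripper_width: 0.0003
```

```bash
python3 - <<'E'
from ring import *
plan(112,103,3,.017)
c=cam('scene');print(lever(c))
u,v=map(int,proj(c,(*o,.221)));im=c['img'][v-50:v+60,u-60:u+80];save('s2.png',im,5)
c=cam('top');np.save('t2.npy',c,allow_pickle=True);save('t2.png',c['img'][90:190,190:290],5)
E
```

```text
at [0.5598 0.1955 0.2058] yaw -157.9
[-6.2  1.2 -0.2] turn 0.61
[-5.9  0.7 -0. ] turn 0.6
[-5.9  0.7 -0. ] turn 0.6
(np.int64(148), np.float64(112.34245665392447), array([108.49963054, 118.32335703]))
```

View pics/s2.png

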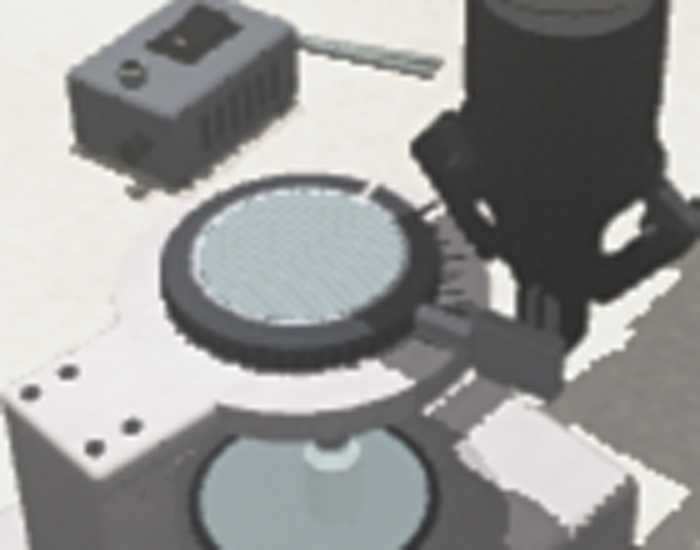

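Scene view: the mark at (372,188) is still short of the zero line at (430,210), as expected. The finger is flat on the paddle. I'll measure both angles by sampling brightness along circles.

```bash
cat >> ring.py <<'E'
def prof(c,rs,z,a0,a1,sign):
    A=np.arange(a0,a1,.25);g=c['img'].astype(np.float32).mean(2);acc=0
    for r in rs:
        uv=np.array([proj(c,(*(o+r*np.array([np.cos(np.radians(a)),np.sin(np.radians(a))])),z)) for a in A],np.float32)
        acc=acc+cv2.remap(g,uv[:,0].copy(),uv[:,1].copy(),cv2.INTER_LINEAR).ravel()
    s=sign*acc/len(rs);s=s-np.median(s);b=A[s.argmax()];m=abs(A-b)<4;w=np.clip(s[m]-.3*s.max(),0,None)
    return (A[m]*w).sum()/w.sum(),s.max()
def check(n,a0=165,a1=215):
    c=cam(n);m=prof(c,[.054,.056,.058],.221,a0,a1,1);z=prof(c,[.075,.077,.079],.205,176,200,-1)
    print(n,'mark',np.round(m,2),'zero',np.round(z,2),'diff',round(m[0]-z[0],2))
E
python3 - <<'E'
from ring import *
check('scene');check('top');
E
```

```text
scene mark [204.89  76.51] zero [177.77  89.28] diff 27.12
top mark [203.04  69.03] zero [187.89  48.73] diff 15.15
```

Call:
jog_arm --plan '[[[-6,1,0],0.6,0],[[-5,0.7,0],0.5,0],[[-4,0.5,0],0.4,0],[[0,0,0],0,0],[[0,0,0],0,0]]'

```text
time: 10.85
position: [0.5731, 0.2024, 0.2057]
tcp_rot: [-0.397, 3.116, -0.0]
ft_force: [0.7, -0.3, -0.5]
gripper_width: 0.0002
```

```bash
python3 - <<'E'
from ring import *
check('scene');check('top');check('wrist')
plan(103,97.6,1,.017)
E
```

```text
scene mark [197.17  80.27] zero [181.02   3.4 ] diff 16.15
top mark [195.67  68.98] zero [187.86  56.52] diff 7.81
wrist mark [197.28 131.4 ] zero [189.5  181.75] diff 7.78
at [0.573  0.2024 0.2058] yaw -165.5
[-13.7   1.6  -0.2] turn 1.37
```

Call:
jog_arm --plan '[[[-5,0.6,0],0.5,0],[[-4,0.5,0],0.4,0],[[-3,0.3,0],0.3,0],[[0,0,0],0,0],[[0,0,0],0,0]]'

```text
time: 11.42
position: [0.5846, 0.2064, 0.2058]
tcp_rot: [-0.233, 3.133, -0.0]
ft_force: [0.5, -0.2, 0.7]
gripper_width: -0.0002
```

```bash
python3 - <<'E'
from ring import *
check('top');check('wrist');check('scene')
E
```

```text
top mark [189.75  66.45] zero [187.86  56.55] diff 1.89
wrist mark [191.36 156.73] zero [189.47 182.59] diff 1.89
scene mark [191.52  89.71] zero [181.96   2.25] diff 9.56
```

Call:
jog_arm --plan '[[[-1.8,0.2,0],0.2,0],[[-1.7,0.2,0],0.17,0],[[0,0,0],0,0],[[0,0,0],0,0],[[0,0,0],0,0]]'

```text
time: 11.98
position: [0.588, 0.2074, 0.2058]
tcp_rot: [-0.18, 3.136, 0.0]
ft_force: [-1.3, 0.3, 0.9]
gripper_width: 0.0001
```

```bash
python3 - <<'E'
from ring import *
check('top');check('wrist')
E
```

```text
top mark [187.86  64.18] zero [187.89  57.62] diff -0.03
wrist mark [189.59 168.09] zero [189.45 194.01] diff 0.15
```

Both cameras show the mark aligned. Next I'll back off along tool +x, lift, and check again.

Call:
jog_arm --plan '[[[5,0,0],0,0],[[12,0,0],0,0],[[8,0,0],0,0],[[0,0,-20],0,0],[[0,0,-35],0,0],[[0,0,-35],0,0],[[0,0,-20],0,0],[[20,0,0],0,0],[[20,0,0],0,0],[[0,0,0],0,0],[[0,0,0],0,0],[[0,0,0],0,0]]'

```text
time: 13.08
position: [0.5237, 0.1999, 0.3159]
tcp_rot: [-0.18, 3.136, -0.0]
ft_force: [0.5, -0.2, -0.7]
gripper_width: -0.0002
```

```bash
python3 - <<'E'
from ring import *
check('top');check('wrist');check('scene')
c=cam('scene');print('lever',lever(c));save('end.png',c['img'][60:384,100:420],1.8)
E
```

```text
top mark [187.87  64.02] zero [187.89  49.56] diff -0.02
wrist mark [189.59 131.68] zero [189.44 178.8 ] diff 0.15
scene mark [189.76  75.63] zero [189.37  73.9 ] diff 0.39
lever (np.int64(93), np.float64(95.40840716124185), array([92.7397275 , 98.51656767]))
```

View pics/end.png

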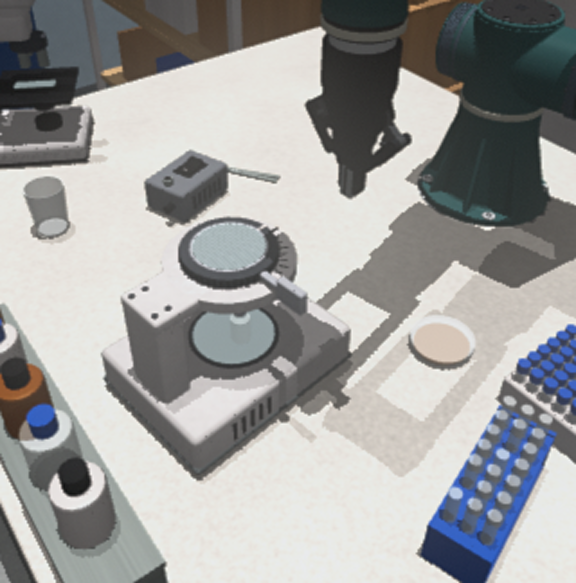

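The scene view shows the lever released at (288,290), the mark meeting the zero line at about (270,235), the gripper clear and everything else in place. I'm handing the job in.

```bash
python3 -c "
from workcell import manip
print(manip.close_job())"
```

```text
the job is handed in; nothing more can be done
None
```

The rocker is fully on and the analyser ring is at its zero line. I did them in the order you asked and handed the job in at about 13 s.

- **Rocker:** I pressed the raised end with the shut fingertips until it stopped, at 19 N and 68 mm height. Afterwards its other end stood at about 74.5 mm, which matches fully on.
- **Ring:** I pushed the paddle from its side about 63° round to zero, without pinching it, then backed off and lifted clear. With the arm away, the mark's offset from the zero line read -0.02° (top), 0.15° (wrist) and 0.39° (scene).
- **Disagreements:** A rougher depth reading put the lever at 95.4°, against about 97.6° expected. I trusted the direct mark readings over it. The scene camera's zero-line readings during the push were blocked by the gripper, so I ignored them.
- **Other items:** In the last scene picture the vial under the head, the beaker, rack, cryo box, dish and forceps look undisturbed. I did not measure them or check the vial on the viewer's base separately.

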